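# Thread a drilled carrier onto a bent rod and seat it round the bend

## Task

Pick up the drilled carrier block (the one with the thumbscrew on top), thread it onto the free end of the bent rod, slide it along and round the bend without forcing it, and press it gently but definitely home, flat against the stop ring on the rod near the post. Let go of it there, and leave everything else on the bench where it is.

Things in the scene. Friction and masses are not known exactly. Their poses are not given: they have to be found in the camera images.
- carrier_bore (a point): Centre of the carrier's bore: a plain 15 mm through-bore along the block's x, axis mid-width and 30 mm above the underside; this point is mid-way along it. Either face may lead. Grip the block across its 36 mm width (y). An undrilled block and a round post stand near and may have swapped places with it.
- bent_arm: Post of a bent 12 mm steel rod, fixed. Origin at bench level under the post, z up. The rod's axis is 120 mm up; seen from above (mm, this frame) it runs from the free end (-119, -155) along +x to (-50, -155), turns left 90 degrees at 50 mm radius about (-50, -105), then along +y from (0, -105) to the stop ring and the clamp block (36 x 34, top at 136) on the post at (0, 0).
- rod_axis (a point): Point on the axis of the rod's second leg where the bend ends (0, -105, 120 mm in the frame of bent_arm). About that leg's line the rod is turned by hand and clamped tight, by up to 0.05 rad either way: the tapered free end (12 to 5 mm over the last 14 mm) may be 6 mm higher or lower than this. That is not measured: look or feel. Bore play is 1.5 mm all round.
- stop: The stop ring: fixed dark steel ring, 28 mm diameter, 9 mm thick, round the rod against the clamp block; no give. Origin on the rod's axis at the face the carrier must touch, at (0, -26, 120) mm in the frame of bent_arm. Axes as bent_arm. Seated, the bore centre lies 9 mm short of it (towards -y), bore along y; about 5 N of push seats it. Over 15 N between carrier and rod, stop or post is too much.
- carrier: The carrier: loose plain aluminium block, about 80 g, standing upright; 18 mm along x (the bore), 36 mm along y, 48 mm high, with a dark knurled thumbscrew (16 mm across) on top, reaching 62 mm. Origin: centre of its underside; z up. Axes shared with carrier_bore.
- blank_block: Bystander: undrilled aluminium block 34 x 34 x 30 mm high, origin under its centre.
- short_post: Bystander: round steel post, 32 mm foot, 25 mm shaft, 45 mm high, upright, origin under its centre.
- lens_tube: Bystander: black ring 31 mm across, 22 mm high, origin under its centre.
- meter: Bystander: hand-held grey meter 170 (x) x 85 x 38 mm lying flat, origin under its centre.
- driver: Bystander: screwdriver lying on the bench.
- cap_jar: Bystander: jar 56 mm across, 55 mm high, origin under its centre.
- coupler: Bystander: small dark box with two brass ends, 69 (x) x 30 x 12 mm, origin under its centre.
There are look-alikes about, which are no part of the job. What is shaped like the carrier but orange or red is not meant. Several things have the shape of the bent_arm; the one meant has the colours described above.

How it is judged (in metres and radians):
On the way, in this order (a step that is already met when the one before it is completed fails the run):
1. the carrier is on the rod's free leg (x of carrier_bore in the frame of stop between -0.095 and -0.045 m and y of carrier_bore in the frame of stop between -0.135 and -0.123 m and z of carrier_bore in the frame of stop between -0.009 and 0.009 m and angle between the x axis of carrier and the x axis of bent_arm, either way round below 0.3 rad), for 0.05 s.
2. the carrier is on the bend (x of carrier_bore in the frame of stop between -0.026 and -0.004 m and y of carrier_bore in the frame of stop between -0.126 and -0.103 m and z of carrier_bore in the frame of stop between -0.007 and 0.007 m), for 0.05 s.
3. the carrier is pressed against the stop ring with more than 2 N (contact force between carrier and stop above 2 N), for 0.1 s.
At the end, for the whole second after the job is handed in: The carrier hangs on the rod's second leg, bore along the leg (within 0.15 rad) and upright (within 0.5 rad), its face within 2.5 mm of the stop ring, at rest and released (y of carrier_bore in the frame of stop between -0.0115 and -0.0065 m and x of carrier_bore in the frame of stop between -0.004 and 0.004 m and z of carrier_bore in the frame of stop between -0.005 and 0.004 m and angle between the x axis of carrier and the y axis of bent_arm, either way round below 0.15 rad and linear speed of carrier below 0.02 m/s and angle between carrier's own z axis and vertical below 0.5 rad); the robot touches nothing.
It fails at once if the carrier is forced against the bent arm or its stop with more than 15 N (contact force between carrier and bent_arm above 15 N).
It fails at once if a bystander is disturbed by more than 20 mm (distance of any of blank_block, short_post, lens_tube, meter, driver, cap_jar, coupler from where it was at the start of the episode above 0.02 m).
It also fails if it takes over 72 s, if anything falls off the work surface, if the arm or the gripper's body presses on something with over 40 N, if the wrist force passes 120 N, or if a joint passes its speed limit or range.

## Robot

A 6-joint arm with a two-finger parallel gripper is mounted at the origin on the work surface. World frame = base frame: x ahead of the robot, y to its left, z up, the work surface at z = 0. Lengths are in m, angles in degrees, forces in N, time in s.
With the tool pointing down it reaches from about 0.275 to 0.775 m from the base axis. Payload 14.6 kg.
Tool frame: the origin (TCP) lies between the finger pads; the fingertips stand 17 mm ahead of it and the grasp point (between the pads) lies 2 mm behind it; z points along the fingers, y is the direction in which the jaws open and shut (so a half turn about z gives the same grasp; the last joint's range is limited). The gripper opens to 85 mm and grips with 20 to 120 N. Pads are 22 mm wide; open, the fingers measure 114 mm over their backs; the gripper's body (76 mm by 85 mm) begins 54 mm behind the grasp point. The pads swing forward as they close: fully open they stand 13 mm farther back than shut.
Start: joints at [-79.085, 15.075, -2.767, 72.158, 0, 81.102], TCP at [0.178, -0.494, 0.248] pointing down, gripper open.
Joint ranges: [-151.79, 151.79], [-50.71, 97.33], [-67.44, 78.34], [-121.81, 120.89], [-77.56, 73.72], [-180, 180]. Speed limits (degrees/s): [108.29, 108.29, 147.25, 159.86, 180, 180].

## Interface

Orientations are given as [roll, pitch, yaw] about the fixed x, y, z axes, in that order (R = Rz(yaw) Ry(pitch) Rx(roll)).
In Python, from bench import manip gives the robot as it stands. Calls block until the motion is done:
- manip.move_ptp(position, orientation): joint-space move of the TCP to a pose.
- manip.move_straight(position, vel=0.15, rotation=None, threshold=None): straight line of the TCP; rotation=None keeps the orientation; vel is the mean speed in m/s. With threshold (N) it stops when the force on the tool has changed by that much, and returns True; else False.
- manip.movej(angles): joint-space move.
- manip.ungrasp() and manip.grab(grasp_force=None): open the fingers fully, or close them until they stop; grasp_force is the grip in N (None keeps the last).
- manip.sleep(seconds).
- manip.inverse_kinematics(position, orientation): joint angles nearest the present ones, or None.
- manip.read_state(): the state.
- manip.capture(name): name is "scene" or "top" or "wrist"; returns the picture (400x640x3 uint8, red, green, blue); there is no depth.
- manip.calibration(name): a dict with "fx", "fy", "cx", "cy" (pixels), "distortion" ([k1, k2, p1, p2, k3] as OpenCV has them; the pictures are not rectified), "T" (4x4, takes a point from camera to world coordinates). Camera axes: x right, y up, looking along -z (the intrinsics and any distortion apply to the point x, -y, -z); pixel columns grow to the right and rows downward; lengths in m; the calibration is good to about 2 mm. A picture is of the moment at which its call begins: read the wrist's pose just before it. calibration takes no time and is no camera call; for the wrist camera it gives the pose at the moment of the call.
A pose or a line that the arm cannot do raises manip.Unreachable and nothing moves.
- manip.hand_in(): hands the job in, once; it reports no verdict.
The state is a dict: "t": time; "joint_pos": joint angles; "joint_vel": joint speeds; "effort": joint torques, N m; "position": TCP position; "orientation": TCP orientation; "force": force on the tool from outside, world axes, zero at the start; "wrist_torque": the same for the moment, N m; "grip_width": finger opening in m.
Only numpy, scipy, OpenCV 4.12 (cv2) and the standard library are available. Lean on these libraries where they do the work, as an engineer would, in place of code of your own. Each camera call takes 0.05 s, during which the arm holds its last target.

## Working session

There is one attempt and no reset: what is moved stays moved. The work goes in short steps, each a Python script; the robot and the scene stay as the last script left them, time stands still between calls to the robot, and variables do not carry over. Pictures are saved under pics/ and viewed, and the job is handed in when it is done.

```bash
mkdir -p pics; ls; python3 - <<'E'
from bench import manip
import cv2
s=manip.read_state();print(s)
for n in("scene","top","wrist"):
    c=manip.calibration(n);print(n,c)
    cv2.imwrite(f"pics/a_{n}.png",manip.capture(n)[:,:,::-1])
E
```

```text
pics
{'t': 0.0, 'joint_pos': array([-7.90846315e+01,  1.50963745e+01, -2.80206106e+00,  7.21574943e+01,
       -5.45559651e-04,  8.11014310e+01]), 'joint_vel': array([ 0.06055929,  0.07354345,  0.12290487, -0.01609132, -0.02724082,
       -0.00684728]), 'effort': array([ 2.53121558e-03, -6.37623096e+01,  3.84566367e+01,  1.39059764e-02,
        1.02119793e-04, -3.78363768e-05]), 'position': array([ 0.17789947, -0.4936842 ,  0.24785824]), 'orientation': array([-1.79944659e+02, -8.11255445e-03,  1.98139338e+01]), 'force': array([-0.18564802,  0.66946312, -0.32684836]), 'wrist_torque': array([-0.03662709,  0.0090686 ,  0.0105161 ]), 'grip_width': 0.08513880772485247}
scene {'fx': 453.4096185132054, 'fy': 453.4096185132054, 'cx': 321.7897936296088, 'cy': 202.74425093076457, 'distortion': array([-0.04913362,  0.        ,  0.        ,  0.        ,  0.        ]), 'T': array([[ 0.77677398, -0.39661028,  0.48920595,  1.08607755],
       [ 0.62958947,  0.50811349, -0.58773955, -0.66975861],
       [-0.01546859,  0.76453971,  0.644391  ,  0.80489839],
       [ 0.        ,  0.        ,  0.      
[... 310 characters left out ...]
32451, -0.00639953, -0.03642995],
       [-0.00914189,  0.18619027,  0.98247117,  1.19444195],
       [ 0.        ,  0.        ,  0.        ,  1.        ]])}
wrist {'fx': 352.0711832342781, 'fy': 352.0711832342781, 'cx': 317.83241685119157, 'cy': 190.8381304478297, 'distortion': array([-0.07209108,  0.        ,  0.        ,  0.        ,  0.        ]), 'T': array([[ 3.39529293e-01,  9.00371668e-01,  2.72122616e-01,
         2.47449202e-01],
       [-9.40595203e-01,  3.25232031e-01,  9.74925142e-02,
        -4.68677972e-01],
       [-7.23493311e-04, -2.89058791e-01,  9.57311074e-01,
         3.73177687e-01],
       [ 0.00000000e+00,  0.00000000e+00,  0.00000000e+00,
         1.00000000e+00]])}
```

View pics/a_scene.png

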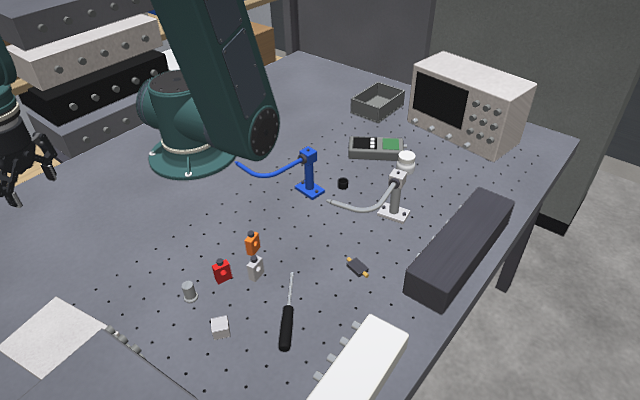

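View pics/a_top.png

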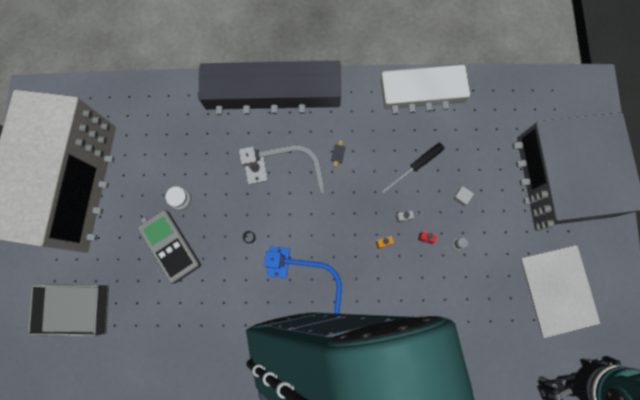

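View pics/a_wrist.png

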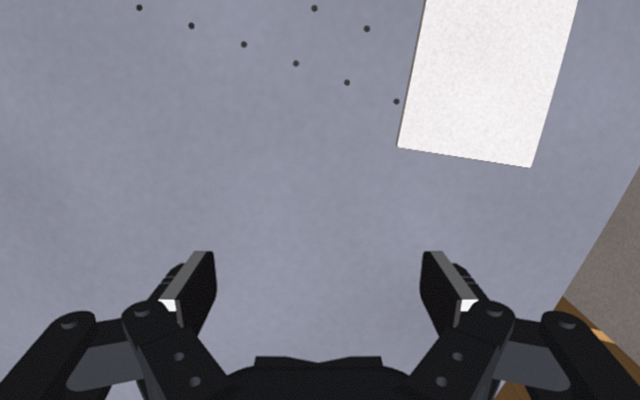

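The carrier could be confused with three block shapes: silver with a dark screw at scene (256,268)/top (405,215), orange at scene (252,243)/top (386,242), and red at scene (222,271)/top (428,237). The blank block is at scene (220,327) and the short post at scene (189,291). There are two bent arms: steel/grey at scene (395,190)/top (255,165), and blue at scene (310,175)/top (280,262). By the description I choose the silver block and the grey arm, and I'll check both in close crops.

```bash
cat > h.py <<'E'
import numpy as np, cv2
from bench import manip
def ray(c,px):
    K=np.array([[c["fx"],0,c["cx"]],[0,c["fy"],c["cy"]],[0,0,1]])
    p=cv2.undistortPoints(np.array(px,float).reshape(1,1,2),K,np.array(c["distortion"]))[0,0]
    d=c["T"][:3,:3]@np.array([p[0],-p[1],-1.0]); return c["T"][:3,3],d/np.linalg.norm(d)
def plane(c,px,z):
    o,d=ray(c,px); return o+d*(z-o[2])/d[2]
def tri(rs):
    A=0;b=0
    for o,d in rs:
        P=np.eye(3)-np.outer(d,d);A=A+P;b=b+P@o
    x=np.linalg.solve(A,b)
    return x,[np.linalg.norm((np.eye(3)-np.outer(d,d))@(x-o))*1e3 for o,d in rs]
def proj(c,X):
    R=c["T"][:3,:3];p=R.T@(np.array(X)-c["T"][:3,3]);p=np.array([p[0],-p[1],-p[2]])
    K=np.array([[c["fx"],0,c["cx"]],[0,c["fy"],c["cy"]],[0,0,1]])
    return cv2.projectPoints(p.reshape(1,1,3),np.zeros(3),np.zeros(3),K,np.array(c["distortion"]))[0].ravel()
E
python3 - <<'E'
from h import *
cs,ct=manip.calibration("scene"),manip.calibration("top")
for n,a,b in [("carrier",(256,259),(405,215)),("orange",(252,234),(386,242)),("red",(222,263),(428,237)),("post",(398,172),(253,156)),("rodend",(329,202),(322,192)),("blank",(220,320),(465,195)),("sp",(188,284),(461,243)),("bend",(388,205),(315,158))]:
    print(n,tri([ray(cs,a),ray(ct,b)]))
a=cv2.imread("pics/a_scene.png");b=cv2.imread("pics/a_top.png")
i=np.hstack([cv2.resize(a[140:240,310:420],(440,400),interpolation=2),cv2.resize(b[135:205,230:330],(350,400*350//500),interpolation=2) if 0 else cv2.resize(b[130:210,235:325],(350,400),interpolation=2)])
j=np.hstack([cv2.resize(a[220:300,205:285],(400,400),interpolation=2),cv2.resize(b[190:255,370:435],(390,390+10),interpolation=2)])
cv2.imwrite("pics/b1.png",i);cv2.imwrite("pics/b2.png",j)
E
```

```text
carrier (array([ 0.52105327, -0.22951769,  0.05314823]), [np.float64(1.8789625792730944), np.float64(1.8789625792730633)])
orange (array([ 0.45641851, -0.17982691,  0.05481657]), [np.float64(2.659608080967785), np.float64(2.6596080809675997)])
red (array([ 0.46667422, -0.28369033,  0.04946333]), [np.float64(1.8447530459268562), np.float64(1.8447530459268957)])
post (array([0.65471198, 0.13225572, 0.14420016]), [np.float64(6.613517797262907), np.float64(6.61351779726266)])
rodend (array([ 0.57056208, -0.02783525,  0.11248188]), [np.float64(2.734686664797681), np.float64(2.7346866647977124)])
blank (array([ 0.5713057 , -0.3848072 ,  0.03716249]), [np.float64(2.1318129067531), np.float64(2.1318129067531637)])
sp (array([ 0.4502412 , -0.36672402,  0.04242891]), [np.float64(0.2657281663559482), np.float64(0.2657281663560347)])
bend (array([0.67485331, 0.00699388, 0.12681659]), [np.float64(34.512248177834365), np.float64(34.512248177834344)])
```

View pics/b1.png

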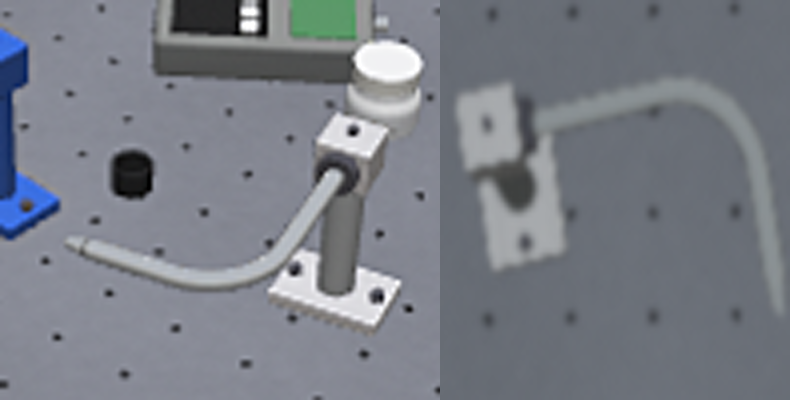

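View pics/b2.png

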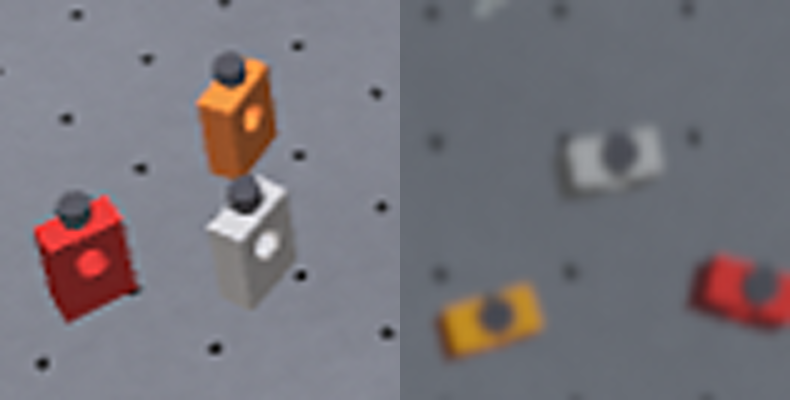

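The crops confirm the choice. The silver block has a dark screw and a bore, and the grey rod has a dark ring at its clamp. Next is a close look with the wrist camera at two places over the carrier.

```bash
python3 - <<'E'
from h import *
import pickle
C=[]
for k,(p) in enumerate([(0.50,-0.23,0.25),(0.56,-0.22,0.22)]):
    manip.move_ptp(p,[180,0,10]); 
    c=manip.calibration("wrist");im=manip.capture("wrist");C.append(c)
    cv2.imwrite(f"pics/c{k}.png",im[:,:,::-1])
    print(manip.read_state()["t"],manip.read_state()["position"],manip.read_state()["force"])
pickle.dump(C,open("c.pkl","wb"))
E
```

```text
1.7417 [ 0.49959351 -0.23082057  0.2499744 ] [ 0.40910338 -0.31291058  0.65259687]
2.1667 [ 0.55969458 -0.22047698  0.21977858] [ 0.1100419  -0.20497211 -0.08275166]
```

View pics/c0.png

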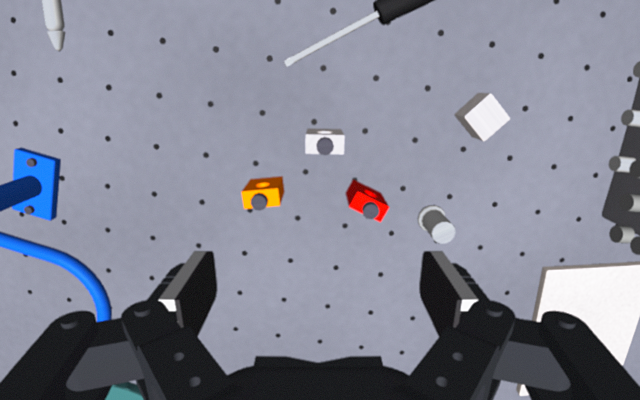

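View pics/c1.png

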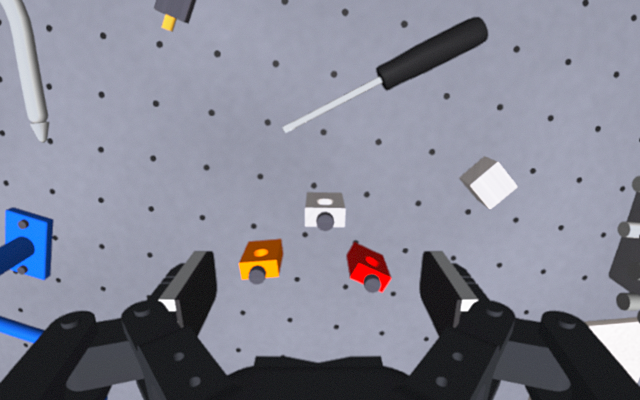

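```bash
python3 - <<'E'
import cv2,numpy as np
a=cv2.imread("pics/c0.png")[110:170,285:365];b=cv2.imread("pics/c1.png")[180:240,285:365]
i=np.hstack([cv2.resize(x,(400,300),interpolation=cv2.INTER_NEAREST) for x in(a,b)])
cv2.imwrite("pics/d.png",cv2.resize(i,(800,300)))
E
```

```text
(no output)
```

View pics/d.png

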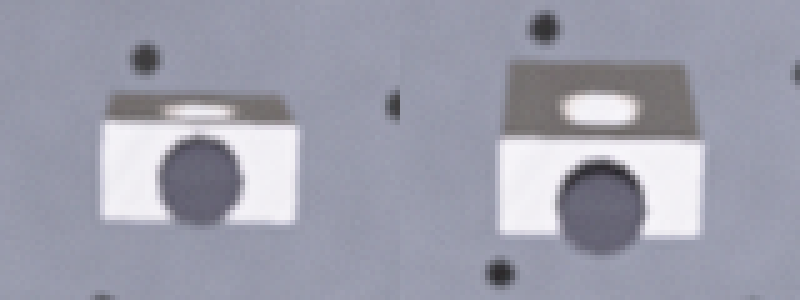

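```bash
python3 - <<'E'
from h import *
import pickle
C=pickle.load(open("c.pkl","rb"))
P0={"fl":(101,121),"fr":(298,124),"nl":(101,220),"nr":(298,222)}
P1={"fl":(98,136),"fr":(304,137),"nl":(99,236),"nr":(304,237)}
M=[]
for k in P0:
    a=np.array(P0[k])/5-.5+[285,110];b=np.array(P1[k])/5-.5+[285,180]
    x,e=tri([ray(C[0],a),ray(C[1],b)]);pa=plane(C[0],a,.048);pb=plane(C[1],b,.048);print(k,x.round(4),np.round(e,2),pa.round(4),pb.round(4));M.append((pa+pb)/2)
fl,fr,nl,nr=M
print(np.mean(M,0),fl-fr,nl-nr,fl-nl,[np.degrees(np.arctan2(-v[0],v[1])) for v in(fl-fr,nl-nr)])
E
```

```text
fl [ 0.5273 -0.2134  0.0465] [0. 0.] [ 0.5275 -0.2135  0.048 ] [ 0.5278 -0.2134  0.048 ]
fr [ 0.5329 -0.25    0.0447] [0.11 0.11] [ 0.5333 -0.2496  0.048 ] [ 0.534  -0.2496  0.048 ]
nl [ 0.5094 -0.2166  0.0493] [0.09 0.09] [ 0.5091 -0.2165  0.048 ] [ 0.5088 -0.2167  0.048 ]
nr [ 0.5153 -0.2532  0.0484] [0.14 0.14] [ 0.5152 -0.2531  0.048 ] [ 0.5151 -0.2534  0.048 ]
[ 0.52134946 -0.23322529  0.048     ] [-0.00601568  0.03615598  0.        ] [-0.00618451  0.0366626   0.        ] [0.01866954 0.00317921 0.        ] [np.float64(9.446414585063867), np.float64(9.574919531870282)]
```

```bash
python3 - <<'E'
from h import *
import pickle
C=[]
for k,(p,y) in enumerate([((0.56,0.0,0.25),10),((0.60,0.09,0.25),10),((0.52,0.05,0.25),10)]):
    manip.move_ptp(p,[180,0,y]); 
    c=manip.calibration("wrist");im=manip.capture("wrist");C.append(c)
    cv2.imwrite(f"pics/e{k}.png",im[:,:,::-1])
    print(manip.read_state()["t"],manip.read_state()["position"])
pickle.dump(C,open("e.pkl","wb"))
E
```

```text
3.1083 [ 0.5600668  -0.00140758  0.24988867]
3.6333 [0.60015752 0.08902518 0.24958676]
4.1333 [0.52012406 0.04897716 0.25046423]
```

View pics/e0.png

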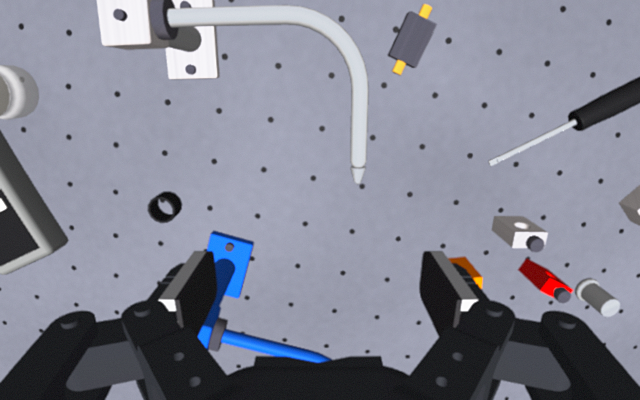

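View pics/e1.png

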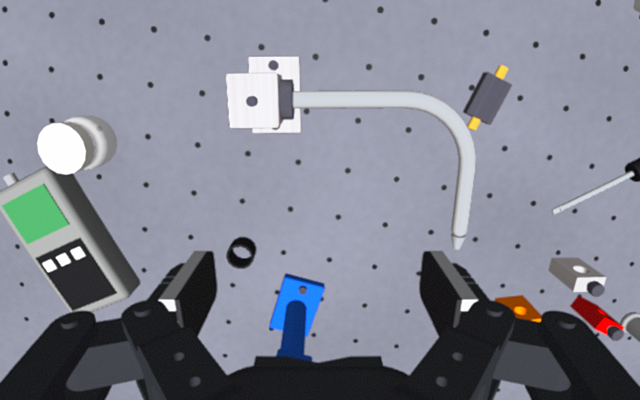

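View pics/e2.png

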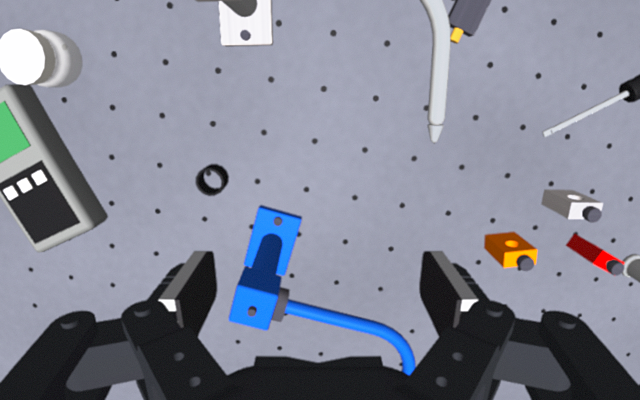

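```bash
python3 - <<'E'
import cv2,numpy as np
for k,r,x0,x1 in[(0,120,344,376),(1,190,450,484),(2,80,420,456)]:
    a=cv2.imread(f"pics/e{k}.png").astype(int);print(k,a[r,x0:x1,0].tolist(),(a[r,x0:x1,0]-a[r,x0:x1,2]).tolist())
E
```

```text
0 [181, 179, 179, 180, 180, 176, 156, 150, 181, 213, 223, 223, 224, 224, 224, 225, 226, 226, 224, 224, 224, 221, 197, 164, 167, 174, 176, 177, 177, 177, 177, 177] [21, 19, 19, 19, 20, 20, 15, 4, 0, 7, 10, 11, 14, 11, 10, 11, 11, 12, 12, 12, 12, 7, 3, 7, 17, 20, 20, 20, 19, 20, 20, 19]
1 [177, 175, 175, 178, 174, 152, 115, 129, 163, 192, 210, 221, 221, 220, 222, 223, 224, 223, 224, 224, 224, 216, 182, 170, 171, 172, 170, 172, 170, 171, 169, 169, 171, 170] [21, 20, 19, 22, 20, 17, 5, -2, -1, 3, 6, 11, 13, 15, 12, 13, 13, 11, 11, 12, 13, 10, 11, 18, 19, 18, 17, 20, 19, 19, 18, 19, 19, 17]
2 [181, 180, 181, 179, 180, 176, 177, 177, 176, 161, 130, 136, 166, 196, 217, 223, 225, 225, 226, 226, 228, 227, 227, 227, 227, 226, 220, 186, 176, 177, 177, 177, 177, 178, 179, 178] [19, 21, 19, 18, 19, 20, 20, 20, 19, 14, 7, -1, -1, 2, 7, 9, 13, 12, 11, 12, 10, 10, 8, 9, 11, 10, 9, 5, 16, 21, 20, 20, 20, 19, 19, 21]
```

```bash
cat > rod.py <<'E'
from h import *
import pickle
def mids(a,axis,lines,lo,hi,th=14):
    out=[]
    for l in lines:
        p=(a[l,lo:hi] if axis==0 else a[lo:hi,l]).astype(float)
        B=p[:,0];bgl=np.median(B[:4]);bgr=np.median(B[-4:])
        dl=np.abs(B-bgl);dr=np.abs(B-bgr)
        i=np.argmax((dl>th)&np.r_[dl[1:]>th,False]);n=len(B)
        j=n-1-np.argmax((dr>th)[::-1]&np.r_[(dr>th)[::-1][1:],False])
        if i<1 or j>n-2: continue
        li=i-(dl[i]-th)/(dl[i]-dl[i-1]+1e-9);rj=j+(dr[j]-th)/(dr[j]-dr[j+1]+1e-9)
        m=lo+(li+rj)/2; out.append((m,l,rj-li) if axis==0 else (l,m,rj-li))
    out=np.array(out)
    x,y=(out[:,1],out[:,0]) if axis==0 else (out[:,0],out[:,1])
    ok=np.abs(out[:,2]-np.median(out[:,2]))<1.5
    q=np.polyfit(x[ok],y[ok],1);r=y-np.polyval(q,x);ok&=np.abs(r)<0.7
    return out[ok],r[ok].std()
def fitplane(c,pts):
    D=np.array([ray(c,p[:2])[1] for p in pts]);n=np.linalg.svd(D)[2][2];return c["T"][:3,3],n
def line(pl):
    N=np.array([n for _,n in pl]);d=np.linalg.svd(N)[2][2];
    A=np.vstack([N,d]);
    return d,N,np.array([n@o for o,n in pl])
E
python3 - <<'E'
from rod import *
C=pickle.load(open("e.pkl","rb"));I=[cv2.imread(f"pics/e{k}.png") for k in range(3)]
L1=[(0,range(95,160),335,390),(1,range(172,228),440,492),(2,range(50,118),412,450)]
pl=[]
for k,r,lo,hi in L1:
    m,s=mids(I[k],0,r,lo,hi);print("L1",k,len(m),s,m[0],m[-1]);pl.append(fitplane(C[k],m))
from itertools import combinations
def solve(pl,ax,val):
    N=np.array([n for _,n in pl]);d=np.cross(N[0],N[1]) if len(N)==2 else np.linalg.svd(N)[2][2];d/=np.linalg.norm(d)
    e=np.zeros(3);e[ax]=1
    A=np.vstack([N,e]);b=np.r_[[n@o for o,n in pl],val]
    return np.linalg.lstsq(A,b,rcond=None)[0],d*np.sign(d[ax])
for s in [(0,1),(1,2),(0,2),(0,1,2)]:
    for v in(.59,.63): p,d=solve([pl[i] for i in s],0,v);print(s,p.round(4),d.round(4))
L2=[(0,range(185,262),0,35),(1,range(300,400),80,120)]
pl2=[]
for k,r,lo,hi in L2:
    m,s=mids(I[k],1,r,lo,hi);print("L2",k,len(m),s,m[0],m[-1]);pl2.append(fitplane(C[k],m))
for v in(.02,.07): p,d=solve(pl2,1,v);print(p.round(4),d.round(4))
E
```

```text
L1 0 26 0.2529183934279844 [359.453125  95.        14.65625 ] [357.48701299 152.          16.38311688]
L1 1 42 0.10513359398906129 [465.53181818 172.          17.66363636] [458.68863636 227.          17.07727273]
L1 2 36 0.137848150248132 [438.27678571  68.          16.44642857] [435.33702791 117.          18.08784893]
(0, 1) [ 0.59   -0.0251  0.1203] [ 0.9853  0.1702 -0.0172]
(0, 1) [ 0.63   -0.0182  0.1196] [ 0.9853  0.1702 -0.0172]
(1, 2) [ 0.59   -0.0253  0.1198] [0.971  0.2185 0.0975]
(1, 2) [ 0.63   -0.0163  0.1238] [0.971  0.2185 0.0975]
(0, 2) [ 0.59   -0.0251  0.1206] [ 0.9838  0.1635 -0.073 ]
(0, 2) [ 0.63   -0.0184  0.1176] [ 0.9838  0.1635 -0.073 ]
(0, 1, 2) [ 0.59   -0.0251  0.1204] [ 0.9848  0.1713 -0.0273]
(0, 1, 2) [ 0.63   -0.0182  0.1192] [ 0.9848  0.1713 -0.0273]
L2 0 53 0.10913184125033733 [192.          16.27922078  20.01298701] [261.          15.3459596   19.91919192]
L2 1 58 0.16253056647991934 [310. 100.  17.] [382.          99.91666667  17.16666667]
[0.6776 0.02   0.1204] [-0.1741  0.9845  0.019 ]
[0.6687 0.07   0.1214] [-0.1741  0.9845  0.019 ]
```

The wrist views agree. The carrier is at (0.5213, -0.2332) with yaw 9.5° and its top at about 47 mm. The arm's yaw is about 9.95°, its post is at about (0.656, 0.144), and the rod axis is about 120 mm up with a small tilt. Now I'll grasp.

```bash
python3 - <<'E'
from h import *
s=manip.read_state
manip.move_ptp([0.5213,-0.2332,0.12],[180,0,9.5])
manip.move_straight([0.5213,-0.2332,0.034],vel=0.12)
print(s()["position"],s()["orientation"],s()["force"])
manip.grab(30); print(s()["grip_width"],s()["force"],s()["position"],s()["t"])
manip.move_straight([0.5213,-0.2332,0.14],vel=0.12)
manip.sleep(.2);print(s()["force"],s()["wrist_torque"])
c=manip.calibration("wrist");cv2.imwrite("pics/f.png",manip.capture("wrist")[:,:,::-1])
import pickle;pickle.dump((c,s()),open("f.pkl","wb"));print(s()["t"])
E
```

```text
[ 0.52175324 -0.23322269  0.03470147] [ 1.79961928e+02 -4.58170302e-02  9.51877309e+00] [-0.37360014 -0.31433217 -0.05666031]
0.035420629210870185 [-2.58125159  0.86990296  6.24629614] [ 0.52145162 -0.23330536  0.03440378] 6.7
[-0.06757408 -0.1392092  -1.50435469] [ 0.02441717 -0.03837663 -0.04272423]
7.9833
```

View pics/f.png

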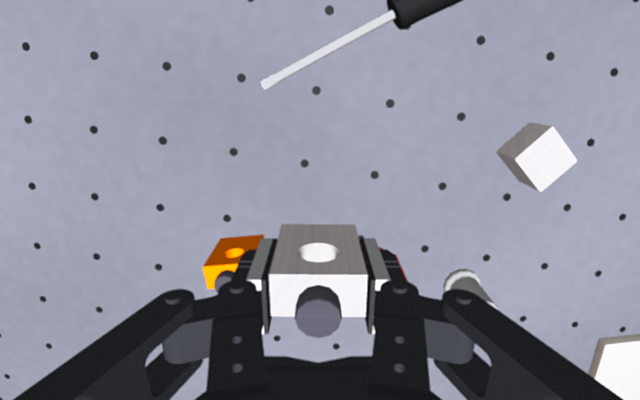

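```bash
python3 - <<'E'
from h import *
import pickle
c,s=pickle.load(open("f.pkl","rb"))
im=cv2.imread("pics/f.png")
p=s["position"];a=np.radians(9.5);x=np.array([np.cos(a),np.sin(a),0]);y=np.array([-np.sin(a),np.cos(a),0])
print(p,s["orientation"])
for n,q in {"bore":(9,0,-4.4),"fl":(9,18,13.6),"fr":(9,-18,13.6),"nl":(-9,18,13.6),"nr":(-9,-18,13.6),"bl":(9,18,-34.4),"br":(9,-18,-34.4)}.items():
    print(n,proj(c,p+(q[0]*x+q[1]*y+q[2]*np.array([0,0,1]))*1e-3).round(1))
cr=im[210:350,250:390];cv2.imwrite("pics/f2.png",cv2.resize(cr,(560,560),interpolation=0))
E
```

```text
[ 0.52112883 -0.23310847  0.13957218] [-1.79972444e+02  3.04638268e-02  9.49663811e+00]
bore [318.1 251.5]
fl [268.  274.1]
fr [368.4 274.1]
nl [270.2 316.2]
nr [366.1 316.3]
bl [281.2 223.5]
br [355.  223.5]
```

View pics/f2.png

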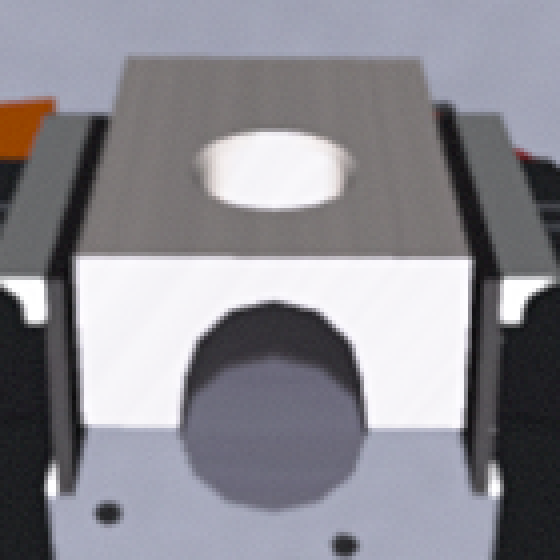

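```bash
cat >> h.py <<'E'
PSI=9.95; P0=np.array([.6559,.1437,0])
def A2W(a):  # arm mm -> world m
    t=np.radians(PSI);a=np.array(a,float)/1e3
    return P0+np.array([np.cos(t)*a[0]-np.sin(t)*a[1],np.sin(t)*a[0]+np.cos(t)*a[1],a[2]])
def W2A(w):
    t=np.radians(PSI);d=np.array(w)-P0
    return 1e3*np.array([np.cos(t)*d[0]+np.sin(t)*d[1],-np.sin(t)*d[0]+np.cos(t)*d[1],d[2]])
BZ=-4.4
def tcp(a): return A2W(np.array(a,float)+[0,0,-BZ])
def rep(tag=""):
    s=manip.read_state();b=W2A(s["position"])+[0,0,BZ]
    t=np.radians(PSI);F=s["force"];Fa=[np.cos(t)*F[0]+np.sin(t)*F[1],-np.sin(t)*F[0]+np.cos(t)*F[1],F[2]]
    print(tag,"t%.2f"%s["t"],"bore",b.round(2),"rpy",np.round(s["orientation"],2),"Fa",np.round(Fa,2),"M",np.round(s["wrist_torque"],3),flush=True)
    return b,np.array(Fa)
E
python3 - <<'E'
from h import *
import pickle
manip.move_ptp(tcp([-158,-155,120.6]),[180,0,PSI]);manip.sleep(.3)
rep("pre")
c=manip.calibration("wrist");cv2.imwrite("pics/g.png",manip.capture("wrist")[:,:,::-1])
cv2.imwrite("pics/gs.png",manip.capture("scene")[:,:,::-1])
pickle.dump((c,manip.read_state()),open("g.pkl","wb"))
for a in [(-149,-155,120),(-119,-155,120),(-105,-155,120),(-60,-155,120)]: print(a,proj(c,A2W(a)).round(1))
E
```

```text
pre t9.09 bore [-158.01 -155.84  120.58] rpy [180.    -0.     9.88] Fa [-0.65  0.16 -0.88] M [-0.014 -0.1    0.002]
(-149, -155, 120) [315.9 250.7]
(-119, -155, 120) [315.7 179.7]
(-105, -155, 120) [315.6 143.3]
(-60, -155, 120) [315.3  12.7]
```

View pics/g.png

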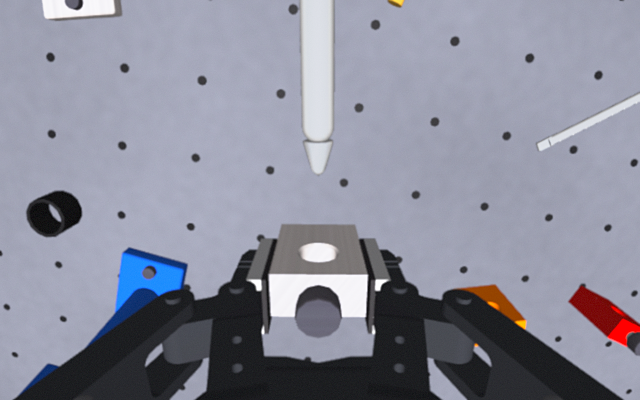

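```bash
python3 - <<'E'
from rod import *
C=pickle.load(open("e.pkl","rb"));cg,sg=pickle.load(open("g.pkl","rb"))
I=[cv2.imread(f"pics/e{k}.png") for k in range(3)]+[cv2.imread("pics/g.png")]
crops=[(0,330,150),(1,430,215),(2,405,105),(3,290,120)]
cv2.imwrite("pics/h.png",np.vstack([np.hstack([cv2.resize(I[k][y:y+60,x:x+60],(300,300),interpolation=0) for k,x,y in crops[:2]]),np.hstack([cv2.resize(I[k][y:y+60,x:x+60],(300,300),interpolation=0) for k,x,y in crops[2:]])]))
m,s=mids(I[3],0,range(5,125),285,350);print(len(m),s,m[0],m[-1])
for r in (20,60,100): 
    q=np.polyfit(m[:,1],m[:,0],1);px=(np.polyval(q,r),r);print(px,W2A(plane(cg,px,.120)),W2A(plane(cg,px,.124)))
print(W2A(sg["position"]))
# stop ring and clamp checks
for a in [(0,-26,120),(0,-105,120),(-18,-17,136),(18,-17,136),(-18,17,136),(18,17,136),(-119,-155,120)]:
    print(a,[proj(c,A2W(a)).round(1) for c in C[:2]])
E
```

```text
63 0.14722238976852825 [316.88839286  23.          35.84821429] [317.571875 123.        33.45625 ]
(np.float64(316.7445156990258), 20) [ -62.35835702 -155.47650744  120.        ] [ -63.02629378 -155.48631863  124.        ]
(np.float64(317.0507214924084), 60) [ -75.52201885 -155.5660443   120.        ] [ -75.78574967 -155.57310615  124.        ]
(np.float64(317.356927285791), 100) [ -89.27700074 -155.65976801  120.        ] [ -89.11836844 -155.66395197  124.        ]
[-158.02318731 -155.52039106  124.99479119]
(0, -26, 120) [array([170.5,  17.8]), array([292.9,  99.5])]
(0, -105, 120) [array([286.5,  15.6]), array([404.8, 100.1])]
(-18, -17, 136) [array([149.7,  43.4]), array([278.4, 127.9])]
(18, -17, 136) [array([144.3, -16.3]), array([276.9,  72.2])]
(-18, 17, 136) [array([100.1,  45.3]), array([228.3, 128. ])]
(18, 17, 136) [array([ 93.5, -13.3]), array([224.8,  72.6])]
(-119, -155, 120) [array([356.1, 186.3]), array([455.3, 252.3])]
```

View pics/h.png

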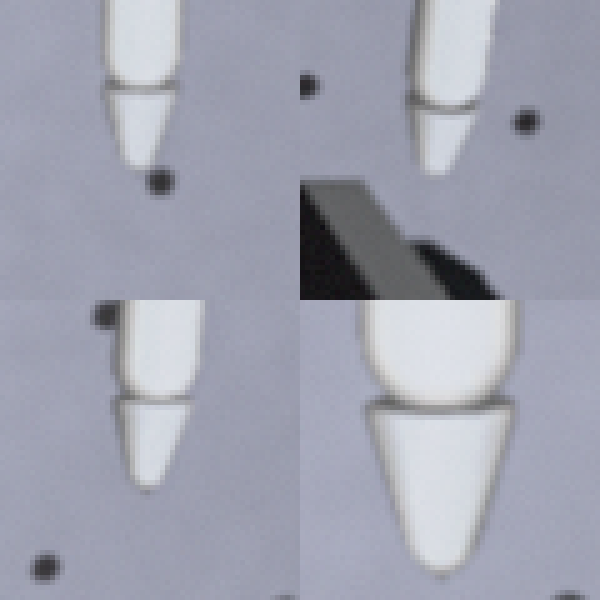

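```bash
python3 - <<'E'
import cv2
I=cv2.imread("pics/e1.png");cv2.imwrite("pics/h2.png",cv2.resize(I[60:145,220:310],(720,680)[:2] if 0 else (630,595),interpolation=0))
E
```

```text
(no output)
```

View pics/h2.png

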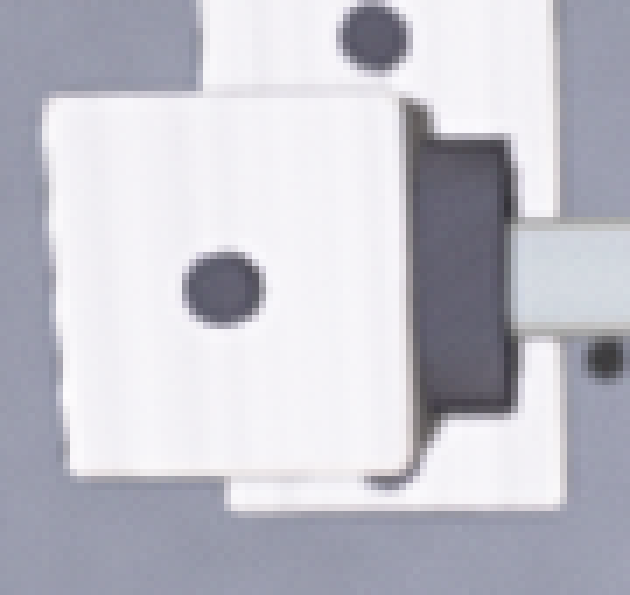

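View pics/gs.png

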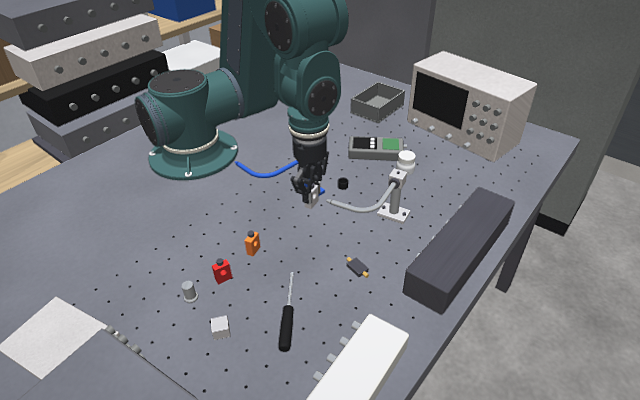

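```bash
python3 - <<'E'
from rod import *
C=pickle.load(open("e.pkl","rb"));cg,sg=pickle.load(open("g.pkl","rb"))
I=[cv2.imread(f"pics/e{k}.png") for k in range(3)]+[cv2.imread("pics/g.png")];C=C+[cg]
L1=[(0,range(95,160),335,390),(1,range(172,228),440,492),(2,range(50,118),412,450),(3,range(3,125),285,350)]
pl=[]
R=np.array([[np.cos(np.radians(PSI)),np.sin(np.radians(PSI)),0],[-np.sin(np.radians(PSI)),np.cos(np.radians(PSI)),0],[0,0,1]])
for k,r,lo,hi in L1:
    m,s=mids(I[k],0,r,lo,hi);o,n=fitplane(C[k],m);pl.append((R@(o-P0)*1e3,R@n))
    print(k,len(m),round(s,2))
for s in [(0,1),(0,2),(1,3),(2,3),(0,1,3),(0,1,2,3)]:
    z=[]
    for v in(-100,-75,-50):
        A=np.array([pl[i][1][1:] for i in s]);b=np.array([pl[i][1]@pl[i][0]-pl[i][1][0]*v for i in s])
        z.append(np.linalg.lstsq(A,b,rcond=None)[0].round(2).tolist())
    print(s,z)
for z in(112,116,120,124,128):
    print(z,[ (np.linalg.norm(proj(c,A2W((-100,-149,z)))-proj(c,A2W((-100,-161,z))))).round(2) for c in C], [proj(c,A2W((-105,-155.5,z+6)))[1].round(1) for c in C],[proj(c,A2W((-119,-155.5,z+2.5)))[1].round(1) for c in C])
E
```

```text
0 26 0.25
1 42 0.11
2 36 0.14
3 63 0.15
(0, 1) [[-154.86, 120.41], [-154.93, 119.98], [-154.99, 119.55]]
(0, 2) [[-154.79, 121.0], [-155.02, 119.17], [-155.24, 117.34]]
(1, 3) [[-155.73, 118.42], [-155.56, 118.53], [-155.39, 118.64]]
(2, 3) [[-155.73, 118.18], [-155.56, 117.54], [-155.39, 116.9]]
(0, 1, 3) [[-155.44, 118.8], [-155.35, 118.81], [-155.26, 118.81]]
(0, 1, 2, 3) [[-155.44, 118.88], [-155.34, 118.59], [-155.24, 118.31]]
112 [np.float64(15.72), np.float64(14.4), np.float64(15.85), np.float64(30.77)] [np.float64(167.6), np.float64(235.5), np.float64(125.6), np.float64(142.5)] [np.float64(184.3), np.float64(249.3), np.float64(143.8), np.float64(176.1)]
116 [np.float64(15.94), np.float64(14.58), np.float64(16.08), np.float64(31.66)] [np.float64(168.8), np.float64(237.5), np.float64(126.2), np.float64(144.2)] [np.float64(185.7), np.float64(251.5), np.float64(144.7), np.float64(178.7)]
120 [np.float64(16.18), np.float64(14.77), np.float64(16.31), np.float64(32.6)] [np.float64(170.1), np.float64(239.6), np.float64(126.9), np.float64(146.0)] [np.float64(187.2), np.float64(253.8), np.float64(145.6), np.float64(181.4)]
124 [np.float64(16.42), np.float64(14.96), np.float64(16.55), np.float64(33.6)] [np.float64(171.4), np.float64(241.8), np.float64(127.5), np.float64(148.0)] [np.float64(188.7), np.float64(256.1), np.float64(146.5), np.float64(184.3)]
128 [np.float64(16.67), np.float64(15.15), np.float64(16.8), np.float64(34.66)] [np.float64(172.7), np.float64(244.1), np.float64(128.2), np.float64(150.0)] [np.float64(190.3), np.float64(258.4), np.float64(147.4), np.float64(187.4)]
```

```bash
python3 - <<'E'
from h import *
manip.move_straight(tcp([-150,-155.5,119.3]),vel=.05);rep()
r=manip.move_straight(tcp([-124,-155.6,119.3]),vel=.04,threshold=4);print(r);manip.sleep(.2);rep()
im=manip.capture("wrist");cv2.imwrite("pics/i.png",cv2.resize(im[100:330,220:420,::-1],(600,690)[:2] if 0 else (520,598)))
E
```

```text
t9.50 bore [-149.67 -155.52  119.14] rpy [-180.      0.      9.96] Fa [ 0.7   0.21 -1.57] M [0.036 0.073 0.026]
False
 t10.50 bore [-124.17 -155.6   119.35] rpy [180.     0.     9.95] Fa [-0.39 -1.31 -1.28] M [0.064 0.005 0.011]
```

View pics/i.png

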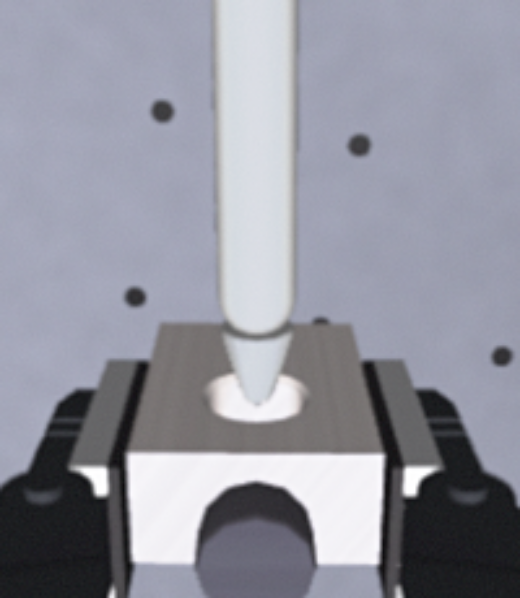

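```bash
cat >> h.py <<'E'
def feel(a,ax,sgn,dist=4,th=2.0,vel=.008,yaw=None):
    """from bore pose a move along axis until contact; return contact pos (arm) and come back"""
    b=np.array(a,float);g=b.copy();g[ax]+=sgn*dist
    hit=manip.move_straight(tcp(g),vel=vel,threshold=th)
    p,F=rep(f"feel {ax} {sgn} hit={hit}")
    manip.move_straight(tcp(b),vel=.03)
    return hit,p
E
python3 - <<'E'
from h import *
r=manip.move_straight(tcp([-116,-155.6,119.3]),vel=.03,threshold=3);print(r);b,F=rep()
if not r:
    manip.sleep(.2);a=[-116,-155.6,119.3];rep()
    u=feel(a,2,1);manip.sleep(.1);d=feel(a,2,-1);rep()
E
```

```text
False
 t10.97 bore [-115.87 -155.56  119.18] rpy [-1.80e+02  1.00e-02  9.96e+00] Fa [-0.06  0.53 -0.41] M [-0.039  0.002 -0.037]
 t11.17 bore [-116.1  -155.59  119.27] rpy [-1.80e+02  1.00e-02  9.95e+00] Fa [ 0.19  0.81 -0.53] M [-0.021 -0.046  0.008]
feel 2 1 hit=True t11.55 bore [-116.36 -155.49  121.45] rpy [-1.7998e+02  6.0000e-02  9.9500e+00] Fa [ 0.74 -0.04 -1.36] M [-0.077 -0.026  0.011]
feel 2 -1 hit=True t12.38 bore [-115.96 -155.61  115.4 ] rpy [-1.7996e+02  8.0000e-02  9.9500e+00] Fa [ 1.6  -0.34  3.74] M [ 0.012 -0.188 -0.051]
 t12.68 bore [-116.03 -155.6   119.34] rpy [-1.7994e+02  1.4000e-01  9.9500e+00] Fa [-0.62 -0.59 -0.53] M [-0.007 -0.016  0.012]
```

```bash
python3 - <<'E'
from h import *
a=[-116,-155.6,118.4];manip.move_straight(tcp(a),vel=.03);rep()
a[0]=-106;r=manip.move_straight(tcp(a),vel=.02,threshold=3);print(r);b,F=rep()
if not r:
    manip.sleep(.2);rep()
    u=feel(a,2,1,3,2.5,.006);manip.sleep(.2);d=feel(a,2,-1,3,2.5,.006);manip.sleep(.2)
    l=feel(a,1,1,3,2.5,.006);manip.sleep(.2);d=feel(a,1,-1,3,2.5,.006);manip.sleep(.1);rep()
im=manip.capture("wrist");cv2.imwrite("pics/j.png",cv2.resize(im[100:330,220:420,::-1],(520,598)))
E
```

```text
t12.93 bore [-116.15 -155.53  118.16] rpy [-1.7994e+02  1.7000e-01  9.9500e+00] Fa [ 0.27  0.18 -1.75] M [-0.006 -0.061 -0.048]
False
 t13.57 bore [-106.02 -155.58  118.35] rpy [-1.7994e+02  1.5000e-01  9.9500e+00] Fa [-0.27  0.29 -1.28] M [ 0.001 -0.01  -0.037]
 t13.78 bore [-106.05 -155.61  118.42] rpy [-1.7995e+02  1.4000e-01  9.9500e+00] Fa [-0.72  0.34 -0.35] M [-0.044  0.011  0.009]
feel 2 1 hit=True t14.19 bore [-106.3  -155.49  120.26] rpy [-179.92    0.19    9.95] Fa [ 0.99 -0.01 -0.9 ] M [ 0.041  0.021 -0.005]
feel 2 -1 hit=True t15.00 bore [-105.95 -155.63  116.85] rpy [-179.92    0.21    9.95] Fa [-0.25  0.54  5.7 ] M [ 0.029  0.009 -0.001]
feel 1 1 hit=True t15.82 bore [-106.08 -154.12  118.17] rpy [-179.94    0.3     9.93] Fa [ 0.2  -2.03  1.99] M [-0.413 -0.236  0.075]
feel 1 -1 hit=True t16.68 bore [-106.16 -157.39  118.07] rpy [-179.83    0.37    9.95] Fa [1.03 1.91 1.56] M [ 0.314 -0.101 -0.04 ]
 t17.03 bore [-106.09 -155.56  118.25] rpy [-179.84    0.43    9.95] Fa [-0.02  0.55 -1.48] M [ 0.019 -0.06   0.015]
```

View pics/j.png

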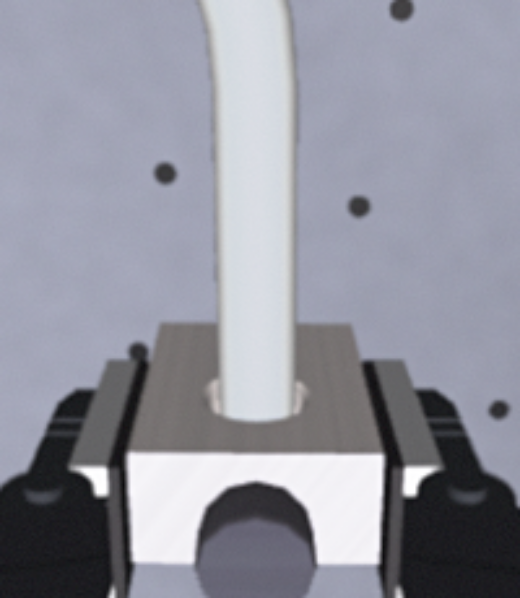

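```bash
sed -i 's/threshold=th)/threshold=th,rotation=[180,0,PSI if yaw is None else yaw])/; s/manip.move_straight(tcp(b),vel=.03)/manip.move_straight(tcp(b),vel=.03,rotation=[180,0,PSI if yaw is None else yaw])/' h.py
python3 - <<'E'
from h import *
R=[180,0,PSI]
a=[-106,-155.7,118.6];manip.move_straight(tcp(a),vel=.03,rotation=R);rep()
a=[-60,-155.5,119.1];r=manip.move_straight(tcp(a),vel=.03,threshold=4,rotation=R);print(r);b,F=rep()
if not r:
    manip.sleep(.2);rep()
    u=feel(a,2,1,3,2.5,.006);manip.sleep(.2);d=feel(a,2,-1,3,2.5,.006);manip.sleep(.2)
    l=feel(a,1,1,3,2.5,.006);manip.sleep(.2);d=feel(a,1,-1,3,2.5,.006);manip.sleep(.1);rep()
E
```

```text
t17.33 bore [-106.11 -155.7   118.65] rpy [ 1.80e+02 -1.00e-02  9.95e+00] Fa [ 0.14  0.16 -0.37] M [ 0.041 -0.008  0.043]
False
 t19.02 bore [ -60.13 -155.5   119.13] rpy [-180.      0.      9.95] Fa [-0.31  0.13 -0.49] M [-0.016 -0.02   0.058]
 t19.22 bore [ -60.05 -155.5   119.15] rpy [180.    -0.     9.95] Fa [ 0.05  0.23 -1.37] M [0.039 0.025 0.004]
feel 2 1 hit=True t19.60 bore [ -60.33 -155.37  120.47] rpy [-1.7998e+02  6.0000e-02  9.9500e+00] Fa [-0.14 -0.44 -1.16] M [-0.022  0.022 -0.047]
feel 2 -1 hit=True t20.41 bore [ -59.95 -155.52  117.56] rpy [ 1.80e+02 -1.00e-02  9.95e+00] Fa [ 0.85 -0.45  5.05] M [0.051 0.032 0.023]
feel 1 1 hit=True t21.23 bore [ -60.17 -154.    118.74] rpy [1.7997e+02 4.0000e-02 9.9400e+00] Fa [ 1.73 -1.71  1.75] M [-0.438 -0.133  0.038]
feel 1 -1 hit=True t22.06 bore [ -60.21 -157.    118.71] rpy [-1.7994e+02  4.0000e-02  9.9600e+00] Fa [0.85 0.75 0.9 ] M [ 0.272 -0.071  0.006]
 t22.41 bore [ -60.09 -155.48  118.96] rpy [1.80e+02 2.00e-02 9.95e+00] Fa [-0.26 -0.92 -1.68] M [0.011 0.016 0.009]
```

```bash
cat > bend.py <<'E'
from h import *
def force(n=5):
    return np.mean([ (manip.sleep(.02),fa())[1] for _ in range(n)],0)
def fa():
    F=manip.read_state()["force"];t=np.radians(PSI)
    return np.array([np.cos(t)*F[0]+np.sin(t)*F[1],-np.sin(t)*F[0]+np.cos(t)*F[1],F[2]])
E
python3 - <<'E'
from bend import *
import json
a=[-58,-155.5,119.05];manip.move_straight(tcp(a),vel=.03,rotation=[180,0,PSI]);manip.sleep(.2)
F0=force(10);print("bias",F0.round(2))
off=np.zeros(3);cx,cy=-50,-105.45
phi=0.0;Fl=0
def pose(phi,off):
    f=np.radians(phi);r=50-.4*min(1,phi/10)
    p=np.array([cx+r*np.sin(f),cy-r*np.cos(f),0]);p[2]=119.65+.011*p[0];return p+off
while phi<48:
    phi+=3
    hit=manip.move_straight(tcp(pose(phi,off)),vel=.02,rotation=[180,0,PSI+phi],threshold=5)
    F=force(4)-F0;f=np.radians(phi);t=np.array([np.cos(f),np.sin(f),0]);n=np.array([np.sin(f),-np.cos(f),0])
    b=W2A(manip.read_state()["position"])
    print(round(phi),hit,"F tan %.1f out %.1f z %.1f"%(F@t,F@n,F[2]),"off",off.round(2),b.round(1),round(manip.read_state()["t"],2),flush=True)
    if np.linalg.norm(F)>8: print("STOP");break
    Fn=F-(F@t)*t
    if np.linalg.norm(Fn)>.9: off+=.12*Fn
json.dump(dict(phi=phi,off=off.tolist(),F0=F0.tolist()),open("st.json","w"))
E
```

```text
bias [ 0.06 -0.2  -0.83]
3 False F tan -0.0 out -0.3 z -0.5 off [0. 0. 0.] [ -47.5 -155.2  123.5] 23.77
6 False F tan 0.0 out -0.6 z 0.1 off [0. 0. 0.] [ -44.9 -154.9  123.5] 24.12
9 False F tan 0.1 out -0.5 z -0.2 off [0. 0. 0.] [ -42.3 -154.5  123.6] 24.48
12 False F tan -0.0 out -0.3 z 0.4 off [0. 0. 0.] [ -39.8 -154.   123.6] 24.82
15 False F tan -0.1 out -0.2 z 0.1 off [0. 0. 0.] [ -37.3 -153.4  123.6] 25.18
18 False F tan 0.3 out -0.5 z 0.1 off [0. 0. 0.] [ -34.8 -152.6  123.6] 25.52
21 False F tan 0.1 out -0.4 z 0.0 off [0. 0. 0.] [ -32.4 -151.8  123.6] 25.88
24 False F tan 0.2 out -0.5 z 0.4 off [0. 0. 0.] [ -29.9 -150.8  123.7] 26.23
27 False F tan -0.1 out -0.2 z 0.0 off [0. 0. 0.] [ -27.6 -149.7  123.7] 26.57
30 False F tan 0.3 out -0.2 z 0.1 off [0. 0. 0.] [ -25.3 -148.4  123.8] 26.93
33 False F tan 0.2 out 0.3 z -0.0 off [0. 0. 0.] [ -23.1 -147.1  123.8] 27.27
36 False F tan -0.0 out 0.2 z -0.2 off [0. 0. 0.] [ -21.  -145.6  123.8] 27.62
39 False F tan 0.2 out -0.1 z -0.2 off [0. 0. 0.] [ -18.9 -144.1  123.8] 27.98
42 False F tan 0.0 out -0.3 z -0.3 off [0. 0. 0.] [ -16.9 -142.3  123.8] 28.32
45 False F tan 0.3 out 0.2 z -0.5 off [0. 0. 0.] [ -15.  -140.6  123.8] 28.68
48 False F tan 0.1 out -0.1 z 0.3 off [0. 0. 0.] [ -13.2 -138.7  123.9] 29.02
```

No contact force so far, so I'll finish the bend and go onto the second leg the same way.

```bash
python3 - <<'E'
from bend import *
import json
st=json.load(open("st.json"));F0=np.array(st["F0"]);off=np.array(st["off"]);phi=st["phi"];cx,cy=-50,-105.45
def pose(phi,off):
    f=np.radians(phi);r=50-.4*min(1,max(0,(90-phi))/10)
    p=np.array([cx+r*np.sin(f),cy-r*np.cos(f),0]);p[2]=119.65+.011*p[0];return p+off
while phi<90:
    phi+=3
    hit=manip.move_straight(tcp(pose(phi,off)),vel=.02,rotation=[180,0,PSI+phi],threshold=5)
    F=force(4)-F0;f=np.radians(phi);t=np.array([np.cos(f),np.sin(f),0]);n=np.array([np.sin(f),-np.cos(f),0])
    b=W2A(manip.read_state()["position"])
    print(round(phi),hit,"F tan %.1f out %.1f z %.1f"%(F@t,F@n,F[2]),"off",off.round(2),b.round(1),round(manip.read_state()["t"],2),flush=True)
    if np.linalg.norm(F)>8: print("STOP");break
    Fn=F-(F@t)*t
    if np.linalg.norm(Fn)>.9: off+=.12*Fn
json.dump(dict(phi=phi,off=off.tolist(),F0=F0.tolist()),open("st.json","w"))
E
```

```text
51 False F tan 0.2 out -0.3 z -0.4 off [0. 0. 0.] [ -11.5 -136.7  123.9] 29.38
54 False F tan 0.1 out -0.2 z 0.1 off [0. 0. 0.] [ -10.  -134.7  123.9] 29.73
57 False F tan 0.2 out -0.0 z -0.2 off [0. 0. 0.] [  -8.5 -132.6  123.9] 30.07
60 False F tan 0.6 out 0.2 z -0.1 off [0. 0. 0.] [  -7.1 -130.3  124. ] 30.43
63 False F tan 0.1 out -0.2 z -0.2 off [0. 0. 0.] [  -5.9 -128.1  124. ] 30.77
66 False F tan -0.1 out -0.2 z 0.4 off [0. 0. 0.] [  -4.7 -125.7  124. ] 31.12
69 False F tan 0.2 out -0.4 z 0.0 off [0. 0. 0.] [  -3.7 -123.3  124. ] 31.48
72 False F tan -0.2 out -0.2 z -0.3 off [0. 0. 0.] [  -2.9 -120.9  124. ] 31.82
75 False F tan 0.6 out -0.2 z -0.1 off [0. 0. 0.] [  -2.1 -118.4  124. ] 32.17
78 False F tan 0.3 out -0.7 z 0.1 off [0. 0. 0.] [  -1.5 -115.9  124. ] 32.52
81 False F tan 0.4 out -0.5 z 0.3 off [0. 0. 0.] [  -1.  -113.3  124. ] 32.88
84 False F tan 0.4 out 0.1 z 0.2 off [0. 0. 0.] [  -0.5 -110.8  124.1] 33.23
87 False F tan 0.3 out -0.2 z 0.3 off [0. 0. 0.] [  -0.2 -108.2  124. ] 33.58
90 False F tan 0.1 out -0.0 z -0.0 off [0. 0. 0.] [  -0.  -105.5  124. ] 33.92
```

```bash
python3 - <<'E'
from bend import *
Y=PSI+90
a=[0,-88,119.65];r=manip.move_straight(tcp(a),vel=.03,rotation=[180,0,Y],threshold=4);print(r);manip.sleep(.2)
u=feel(a,2,1,3,2.5,.006,Y);manip.sleep(.2);d=feel(a,2,-1,3,2.5,.006,Y);manip.sleep(.2)
l=feel(a,0,1,3,2.5,.006,Y);manip.sleep(.2);d=feel(a,0,-1,3,2.5,.006,Y);manip.sleep(.1);rep()
im=manip.capture("wrist");cv2.imwrite("pics/k.png",im[:,:,::-1])
E
```

```text
False
feel 2 1 hit=True t35.26 bore [ -0.28 -87.98 121.17] rpy [-1.7994e+02 -1.0000e-02  9.9950e+01] Fa [ 0.55  0.13 -1.44] M [ 0.019 -0.008  0.025]
feel 2 -1 hit=True t36.05 bore [ 5.0000e-02 -8.8000e+01  1.1834e+02] rpy [179.99   0.    99.95] Fa [-0.25 -0.29  6.28] M [-0.063  0.069  0.032]
feel 0 1 hit=True t36.91 bore [  1.62 -87.94 119.11] rpy [-1.7991e+02 -1.0000e-02  9.9950e+01] Fa [-1.94 -0.34  1.18] M [-0.048  0.204 -0.038]
feel 0 -1 hit=True t37.70 bore [ -1.12 -87.99 119.43] rpy [ 1.7997e+02 -1.0000e-02  9.9950e+01] Fa [2.01 0.31 2.7 ] M [ 0.044 -0.509 -0.025]
 t38.05 bore [ -0.2  -87.98 119.38] rpy [-1.7996e+02 -1.0000e-02  9.9950e+01] Fa [ 0.82 -0.81  0.42] M [ 0.012  0.009 -0.044]
```

View pics/k.png

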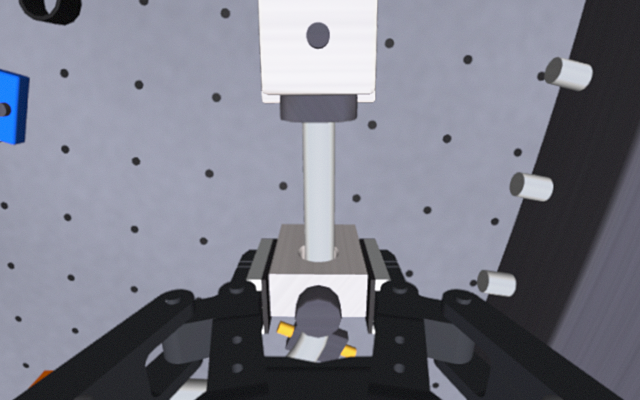

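```bash
python3 - <<'E'
from bend import *
Y=PSI+90
a=[.2,-42,119.7];r=manip.move_straight(tcp(a),vel=.03,rotation=[180,0,Y],threshold=4);print(r);manip.sleep(.3);rep();F0=force(6)
a[1]=-30;r=manip.move_straight(tcp(a),vel=.006,rotation=[180,0,Y],threshold=3.5);b,_=rep(f"press {r}")
for k in range(4): print((force(3)-F0).round(2))
b,_=rep()
for k in range(5):
    F=(force(3)-F0)
    if F[1]<-4.5 or F[1]<-10: break
    b[1]+=.15; manip.move_straight(tcp([.2,b[1],119.7]),vel=.01,rotation=[180,0,Y],threshold=6); print("step",b[1].round(2),(force(4)-F0).round(2))
rep()
im=manip.capture("wrist");cv2.imwrite("pics/l.png",im[:,:,::-1])
E
```

```text
False
 t40.08 bore [  0.18 -42.03 119.7 ] rpy [-180.     -0.     99.95] Fa [ 0.01  0.22 -0.18] M [ 0.004  0.002 -0.033]
press True t41.41 bore [-1.0000e-02 -3.4730e+01  1.1931e+02] rpy [-1.7996e+02  4.0000e-02  9.9950e+01] Fa [-0.45 -0.93  0.19] M [-0.297 -0.129  0.034]
[ 0.05 -0.79  0.16]
[ 0.4  -1.52  0.5 ]
[ 0.79 -1.59  0.91]
[ 0.62 -1.58  0.78]
 t41.61 bore [ -0.19 -34.73 118.91] rpy [-1.7991e+02  2.0000e-02  9.9940e+01] Fa [-0.35 -1.94  0.14] M [-0.271 -0.087  0.027]
step -34.58 [-1.08 -2.97 -1.41]
step -34.43 [-1.02 -5.36 -2.06]
step -34.28 [-1.8  -6.36 -2.64]
 t42.76 bore [ 5.0000e-02 -3.4680e+01  1.1954e+02] rpy [-1.7997e+02  4.0000e-02  9.9940e+01] Fa [-1.89 -6.09 -2.6 ] M [-1.155 -0.05   0.025]
```

View pics/l.png

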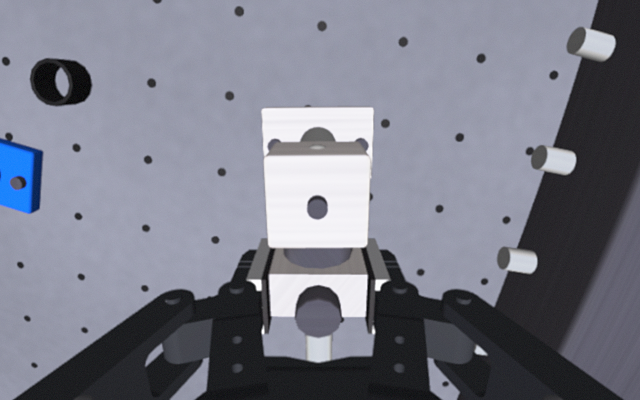

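```bash
python3 - <<'E'
from bend import *
Y=PSI+90
manip.move_straight(tcp([.2,-34.6,118.7]),vel=.01,rotation=[180,0,Y],threshold=5);rep()
manip.ungrasp();manip.sleep(.3);rep("open");print(manip.read_state()["grip_width"])
manip.move_straight(tcp([.2,-34.6,160]),vel=.06,rotation=[180,0,Y]);rep()
manip.move_straight(tcp([-20,-80,240]),vel=.15,rotation=[180,0,Y]);manip.sleep(.5);rep()
import pickle
c=manip.calibration("wrist");pickle.dump(c,open("m.pkl","wb"))
for n in("wrist","scene","top"): cv2.imwrite(f"pics/m_{n}.png",manip.capture(n)[:,:,::-1])
a=cv2.imread("pics/m_scene.png")[140:240,320:430];b=cv2.imread("pics/m_top.png")[130:210,235:325]
cv2.imwrite("pics/m2.png",np.hstack([cv2.resize(a,(440,400),interpolation=2),cv2.resize(b,(350,400),interpolation=2)]))
E
```

```text
t43.07 bore [  0.27 -34.72 118.72] rpy [1.7999e+02 1.0000e-02 9.9940e+01] Fa [ 0.45 -4.68 -1.34] M [-0.798 -0.088  0.039]
open t43.91 bore [  0.21 -34.62 118.69] rpy [-180.      0.     99.95] Fa [-0.27  0.4  -0.57] M [ 0.017 -0.051 -0.031]
0.08529074601012783
 t44.75 bore [ 5.0000e-02 -3.4580e+01  1.5967e+02] rpy [-1.7997e+02 -1.0000e-02  9.9950e+01] Fa [-0.77 -0.23  0.14] M [-0.003 -0.032 -0.02 ]
 t46.02 bore [-20.   -79.93 239.92] rpy [-179.99   -0.     99.95] Fa [ 0.56  0.52 -0.64] M [0.027 0.024 0.006]
```

View pics/m_wrist.png

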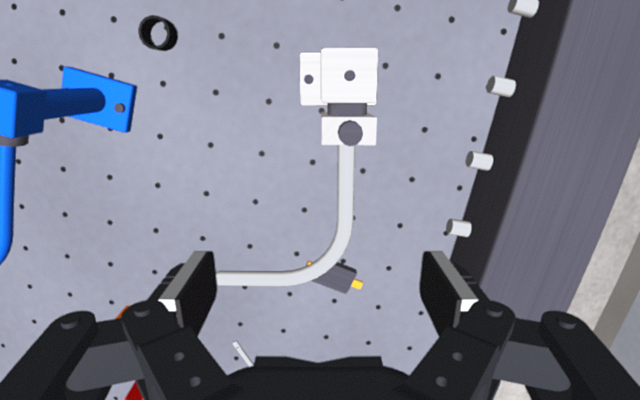

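View pics/m2.png

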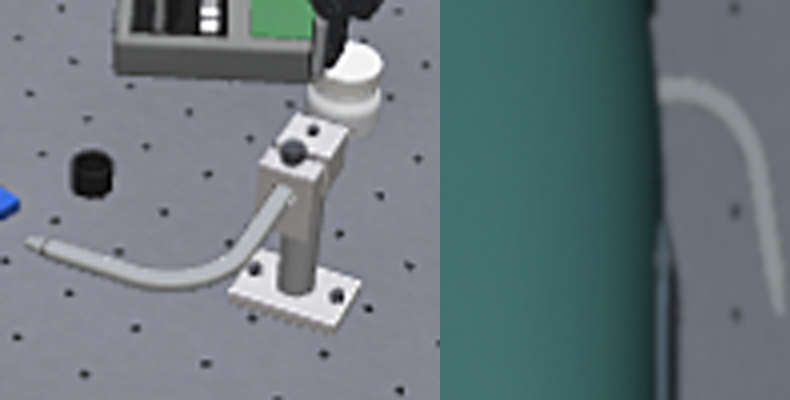

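View pics/m_scene.png

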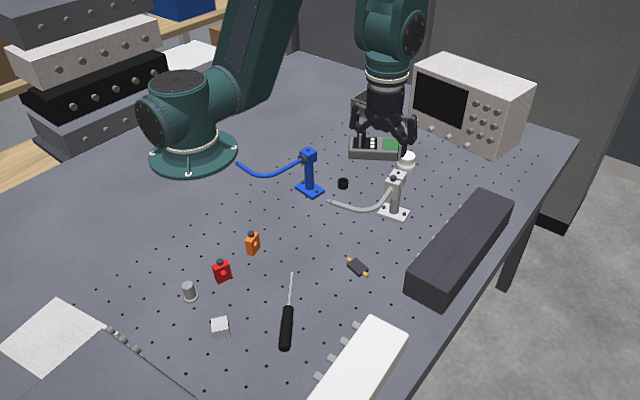

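```bash
python3 - <<'E'
from h import *
import pickle
c=pickle.load(open("m.pkl","rb"))
for a in [(-18,-26,136.3),(18,-26,136.3),(-18,-44,136.3),(18,-44,136.3),(0,-26,126)]: print(a,proj(c,A2W(a)).round(1))
cv2.imwrite("pics/n.png",cv2.resize(cv2.imread("pics/m_wrist.png")[90:150,310:390],(800,600),interpolation=0))
E
```

```text
(-18, -26, 136.3) [320.5 116.6]
(18, -26, 136.3) [375.6 116.8]
(-18, -44, 136.3) [320.5 144. ]
(18, -44, 136.3) [374.4 144.1]
(0, -26, 126) [346.8 115.3]
```

View pics/n.png

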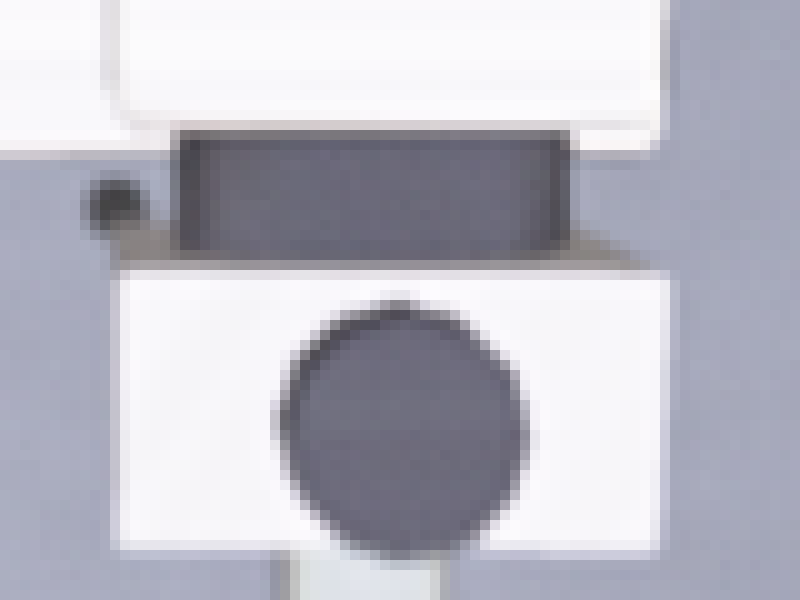

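The post-side edge of the carrier's top is at row 116.5, against a prediction of 116.7. It sits square, with no visible gap to the ring. Handing in.

```bash
python3 -c "
from bench import manip
print(manip.hand_in(),manip.read_state()['t'])"
```

```text
the job is handed in; nothing more can be done
the job is handed in; nothing more can be done
```

The carrier is threaded onto the steel bent rod, taken round the bend, pressed home against the stop ring and released. I handed the job in after about 46 s of robot time; no verdict is reported.

- **Pick and thread:** I gripped the silver block across its 36 mm width at 30 N and threaded it on the free end. Light contacts centred it at three places along the rod, which showed the free end sitting about 1 mm low. I saw no contact force above about 1 N on the way round the bend.
- **Seating:** I pressed it against the ring with about 6 N along the leg, after light pressing at 1.5 to 5 N. The bore centre came to about 8.7 mm short of the stop face, against 9 mm expected.
- **Last checks:** The wrist picture shows the block hanging upright and square, with no visible gap to the ring. Its face edge is within 0.5 px of the prediction for flush contact. The bystanders looked unmoved in the last scene picture, but I did not measure them, and the gripper hid part of the meter and the jar.
- **Disagreements:** Camera estimates of the rod's free-leg height ranged from about 117 to 121 mm, with the sideways position about 0.5 mm off what I felt. I used the felt values. The last top-camera view was blocked by the arm, so it checked nothing at the stop.

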